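# Find the reset button that still snaps and select its outlet

### The arm

A 6-joint arm with a two-finger parallel gripper is mounted at the origin on a cart in front of the work surface, level with it; the furniture and walls round the work are solid. World frame = base frame: x ahead of the robot, y to its left, z up, the work surface at z = 0. Lengths are in m, angles in rad, forces in N, time in s.
With the tool pointing down it reaches from about 0.275 to 0.75 m from the base axis. Payload 10.2 kg.
Tool frame: the origin (TCP) lies midway between the tips of the shut fingers; the grasp point (between the pads) lies 19 mm behind it (env.hold_point_z is the distance from the TCP to the grasp point, in m); x points along the fingers, z is the direction in which the jaws open and shut, and the axes are right-handed (so a half turn about x gives the same grasp; the last joint's range is limited). The gripper opens to 85 mm and grips with 20 to 120 N. Pads are 22 mm wide; open, the fingers measure 114 mm over their backs; the gripper's body (76 mm by 85 mm) begins 54 mm behind the grasp point. The pads swing forward as they close: fully open they stand 13 mm farther back than shut.
Start: joints at [0.97, 0.313, 1.498, -0, 1.331, -0.223], TCP at [0.194, 0.488, 0.231] pointing down, gripper open.
Joint ranges: [-2.94, 2.94], [-0.97, 2.17], [0.19, 2.56], [-1.23, 4.37], [0.02, 3.11], [-2.88, 2.88]. Speed limits (rad/s): [2.39, 2.39, 3.01, 3.14, 3.14, 3.14].

### API

Orientations are given as a unit quaternion [x, y, z, w].
In Python, from bench import env, kinematics, monitor, eyes, job gives the robot as it stands. The module is installed in compiled form; this text tells all that it offers. Calls block until the motion is done:
- env.reach(position, orientation): joint-space move of the TCP to a pose.
- env.movel(position, velocity=0.15, frame=None, guard=None): straight line of the TCP; frame=None keeps the orientation; velocity is the mean speed in m/s. With guard (N) it stops when the force on the tool has changed by that much, and returns True; else False.
- env.set_joints(angles): joint-space move.
- env.release() and env.close_gripper(effort=None): open the fingers fully, or close them until they stop; effort is the grip in N (None keeps the last).
- env.hold(seconds).
- kinematics.ik(position, orientation): joint angles nearest the present ones, or None.
- monitor.sense(): the state.
- eyes.grab_frame(name): name is "scene" or "top" or "wrist"; returns a dict with "frame" (384x512x3 uint8, red, green, blue), "mtx" (3x3 intrinsics, pixels), "view" (4x4, takes a point from world to camera coordinates). Camera axes: x right, y down, z forward; pixel columns grow to the right and rows downward; lengths in m; the calibration is good to about 2 mm. The wrist camera is an equidistant fisheye: a pixel r from the principal point sees the ray r / f radians off the axis. A picture is of the moment at which its call begins. There is no depth.
A pose or a line that the arm cannot do raises env.MotionError and nothing moves.
- job.hand_in(): hands the job in, once; it reports no verdict.
The state is a dict: "clock": time; "joints": joint angles; "qvel": joint speeds; "joint_efforts": joint torques, N m; "position": TCP position; "ee_rot": TCP orientation; "contact_force": force on the tool from outside, world axes, zero at the start; "ft_torque": the same for the moment, N m; "finger_gap": opening from 0.0 (shut) to 1.0 (fully open).
Only numpy, scipy, OpenCV 4.12 (cv2) and the standard library are available. Lean on these libraries where they do the work, as an engineer would, in place of code of your own. Each camera call takes 0.05 s, during which the arm holds its last target. There are 200 camera calls.

### The job

Two of the three black reset buttons on the bench supply box are worn and stay soft. Press them gently, with never more than 16 N on a cap, until you find the one that snaps over and stays in by itself; then slide the selector from its parked end along its slot until it stands beside that button, and let go with the button still in.

Things in the scene. Friction and masses are not known exactly. Their poses are not given: they have to be found in the camera images.
- supply_box: the bench supply box: a low aluminium box with grey panel, 150 (x) x 240 (y) x 65 mm high, fixed to the bench; origin at the centre of its underside, x to its rear, y to its left; z up; it stands to the robot's right, turned roughly to face it. Its panel (65 mm up) carries a row of three alike buttons at x = +32 mm and, at x = -36 mm (the side nearer the robot), a slot parallel to y in which the selector slides
- seat_left (a point): point on the panel's surface on the axis of the left (+y) button, y = 50 mm in the box's frame; its axes are the box's. A flat steel collar (38 mm wide, 3 mm high) surrounds the button there
- seat_mid (a point): point on the panel's surface on the axis of the middle button, y = 0 mm in the box's frame; its axes are the box's. A flat steel collar (38 mm wide, 3 mm high) surrounds the button there
- seat_right (a point): point on the panel's surface on the axis of the right (-y) button, y = -50 mm in the box's frame; its axes are the box's. A flat steel collar (38 mm wide, 3 mm high) surrounds the button there
- cap_left (a point): round black cap of the left button, 26 mm across; this point is the centre of its flat top, which stands 20 mm above the panel when the button is out and sinks as it is pressed
- button_left (a joint): how far the left button is pushed in (m), 0 out. Exactly one of the three buttons still snaps; which one differs from box to box. All first give softly (1 to 3 N); the depths at which more happens differ from button to button and cannot be seen. More than 16 N on any cap ruins it
- cap_mid (a point): round black cap of the mid button, 26 mm across; this point is the centre of its flat top, which stands 20 mm above the panel when the button is out and sinks as it is pressed
- button_mid (a joint): how far the mid button is pushed in (m), 0 out. The good button, whichever it is, after its soft start stiffens to a peak of 7 to 10 N somewhere between 3 and 8 mm in, then gives way with a snap, its force dropping to almost nothing 3 mm further on, and stays in by itself at 9 to 15 mm; a springy stop lies just beyond
- cap_right (a point): round black cap of the right button, 26 mm across; this point is the centre of its flat top, which stands 20 mm above the panel when the button is out and sinks as it is pressed
- button_right (a joint): how far the right button is pushed in (m), 0 out. A worn button, whichever they are, stays soft until it meets a springy stop (about 8 N per mm) somewhere between 3 and 7 mm in, shows no drop in force, and comes back out to 0 when let go
- selector_fin (a point): the selector's upright black fin, to be pinched or pushed: 14 mm thick along the slot (y), 22 mm along x, its top 32 mm above the panel and 12 mm above this point, which lies on its centre plane. Its foot (26 mm along y) reaches 8 mm above the panel. Its pointer and fin stand beside a button when this point has the same y in the box's frame as that button's seat
- selector (a joint): travel of the selector along the slot to the box's left (m): starts parked at the right end, 0 to 0.02; 0.045, 0.095 and 0.145 are beside the right, middle and left button; ends at 0.18. Friction about 6 N, stays where it is left

How it is judged:
On the way, in this order (a step that is already met when the one before it is completed fails the run):
1. one button has snapped in and stays in with no finger on it (value of joint any of button_left, button_mid, button_right above 0.008 m and contact force between the fingers and button_left below 0.3 N and contact force between the fingers and button_mid below 0.3 N and contact force between the fingers and button_right below 0.3 N), for 0.3 s.
2. the selector stands beside that button (((value of joint button_left above 0.008 m and y of selector_fin in the frame of seat_left between -0.007 and 0.007 m) or (value of joint button_mid above 0.008 m and y of selector_fin in the frame of seat_mid between -0.007 and 0.007 m) or (value of joint button_right above 0.008 m and y of selector_fin in the frame of seat_right between -0.007 and 0.007 m))), for 0.2 s.
At the end, for the whole second after the job is handed in: the button that snaps is still in by itself (more than 8 mm) and the selector rests beside it, within 7 mm along the slot (((value of joint button_left above 0.008 m and y of selector_fin in the frame of seat_left between -0.007 and 0.007 m) or (value of joint button_mid above 0.008 m and y of selector_fin in the frame of seat_mid between -0.007 and 0.007 m) or (value of joint button_right above 0.008 m and y of selector_fin in the frame of seat_right between -0.007 and 0.007 m)) and velocity of joint selector between -0.005 and 0.005 m/s); the robot touches nothing.
It fails at once if more than 16 N on the left button's cap (contact force between any of the fingers, the arm and button_left above 16 N).
It fails at once if more than 16 N on the mid button's cap (contact force between any of the fingers, the arm and button_mid above 16 N).
It fails at once if more than 16 N on the right button's cap (contact force between any of the fingers, the arm and button_right above 16 N).
It also fails if it takes over 72 s, if anything falls off the work surface, if the arm or the gripper's body presses on something with over 40 N, if the wrist force passes 120 N, or if a joint passes its speed limit or range.

## Working session

There is one attempt and no reset: what is moved stays moved. The work goes in short steps, each a Python script; the robot and the scene stay as the last script left them, time stands still between calls to the robot, and variables do not carry over. Pictures are saved under pics/ and viewed, about 8 in all and at most 12, crops included, and the job is handed in when it is done.

```bash
mkdir -p pics
python3 - <<'E'
from bench import env,kinematics,monitor,eyes,job
import cv2,numpy as np
for n in ("scene","top"):
    f=eyes.grab_frame(n); cv2.imwrite(f"pics/{n}0.png",f["frame"][:,:,::-1]); np.savez(f"{n}0.npz",**f); print(n,f["mtx"].tolist(),f["view"].round(4).tolist())
s=monitor.sense(); print({k:np.round(v,3).tolist() for k,v in s.items()}, env.hold_point_z)
E
```

```text
scene [[481.63685478202495, 0.0, 261.1787804797894], [0.0, 481.63685478202495, 183.09487292477868], [0.0, 0.0, 1.0]] [[0.8186, -0.5743, -0.0036, -0.5844], [-0.4131, -0.5845, -0.6984, 0.1035], [0.399, 0.5732, -0.7157, 0.8773], [0.0, 0.0, 0.0, 1.0]]
top [[376.2927629005008, 0.0, 256.3046407568871], [0.0, 376.2927629005008, 187.98426612568346], [0.0, 0.0, 1.0]] [[-0.0503, -0.9987, -0.0052, -0.2794], [-0.9757, 0.0503, -0.2132, 0.5336], [0.2132, -0.0056, -0.977, 0.8298], [0.0, 0.0, 0.0, 1.0]]
{'clock': 0.1, 'joints': [0.97, 0.313, 1.498, -0.0, 1.331, -0.223], 'qvel': [-0.001, -0.001, -0.001, 0.002, 0.001, -0.0], 'joint_efforts': [0.003, -41.29, -26.014, -0.0, 0.003, 0.0], 'position': [0.194, 0.488, 0.231], 'ee_rot': [-0.397, 0.585, 0.397, 0.585], 'contact_force': [-0.784, 0.477, -0.197], 'ft_torque': [0.013, -0.003, -0.046], 'finger_gap': 1.005} 0.0187
```

View pics/top0.png

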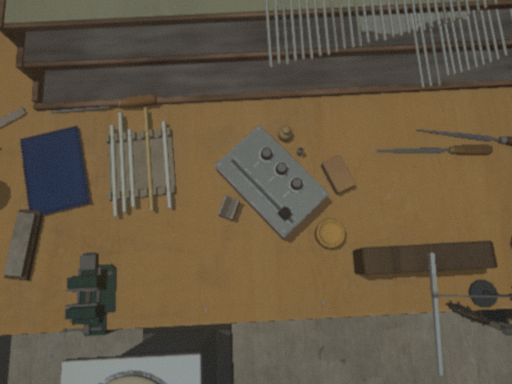

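View pics/scene0.png

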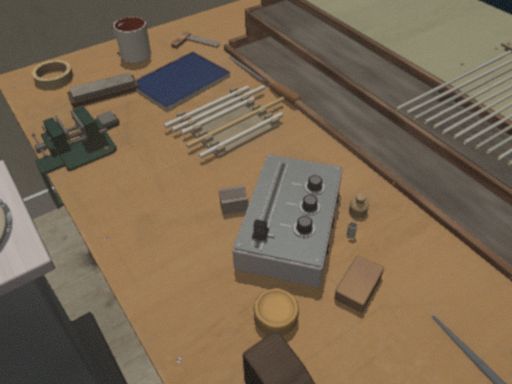

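The top view shows the caps at about (266,153), (281,168) and (296,183), left to right, and the selector parked at (285,213). The scene view agrees, with the caps at (315,183), (310,202) and (304,224) and the fin at (260,229).

```bash
cat > h.py <<'E'
import cv2,numpy as np
def ray(f,u,v,z):
    K,V=f["mtx"],f["view"]; R,t=V[:3,:3],V[:3,3]
    d=R.T@np.linalg.solve(K,[u,v,1]); c=-R.T@t
    return c+d*(z-c[2])/d[2]
def blobs(f,roi,thr=45):
    x0,y0,x1,y1=roi; g=f["frame"].max(2)[y0:y1,x0:x1]
    n,l,s,c=cv2.connectedComponentsWithStats((g<thr).astype(np.uint8))
    return [(*(c[i]+[x0,y0]),*s[i]) for i in range(1,n) if s[i,4]>25]
def fitbox(P,Q):  # box-frame xy -> world xy rigid; returns origin,yaw
    P,Q=np.array(P),np.array(Q); a=P-P.mean(0); b=Q-Q.mean(0)
    th=np.arctan2((a[:,0]*b[:,1]-a[:,1]*b[:,0]).sum(),(a*b).sum())
    R=np.array([[np.cos(th),-np.sin(th)],[np.sin(th),np.cos(th)]])
    o=Q.mean(0)-R@P.mean(0); return o,th,(P@R.T+o-Q)
E
python3 - <<'E'
from h import *
for n,roi in (("top",(222,130,322,232)),("scene",(240,165,340,250))):
    f=dict(np.load(n+"0.npz"))
    for b in blobs(f,roi): print(n,np.round(b,1),ray(f,b[0],b[1],.077).round(4),ray(f,b[0],b[1],.085).round(4))
    g=f["frame"].max(2); x0,y0,x1,y1=roi
    # panel quad
    m=((f["frame"].max(2).astype(int)-f["frame"].min(2)<25)&(g>75)).astype(np.uint8)
    m=cv2.morphologyEx(m,cv2.MORPH_OPEN,np.ones((3,3)))
    cs=cv2.findContours(m,0,2)[0]
    for c in cs:
        if cv2.pointPolygonTest(cv2.convexHull(c),((x0+x1)/2,(y0+y1)/2),False)>0:
            q=cv2.approxPolyDP(cv2.convexHull(c),6,True)[:,0]; print(cv2.contourArea(c),q.tolist(),[ray(f,*p,.065)[:2].round(3).tolist() for p in q])
E
```

```text
6238.5 [[257, 126], [327, 192], [285, 237], [216, 168]] [[0.67, -0.316], [0.499, -0.47], [0.4, -0.365], [0.57, -0.214]]
scene [309.4 207.1  64.   38.   12.    8.   51. ] [ 0.5518 -0.3755  0.077 ] [ 0.5469 -0.3807  0.085 ]
scene [303.8 229.   58.   59.   13.    9.   66. ] [ 0.5141 -0.4076  0.077 ] [ 0.5097 -0.4124  0.085 ]
scene [263.9 233.7  19.   62.    9.   13.   29. ] [ 0.4547 -0.3777  0.077 ] [ 0.451  -0.3828  0.085 ]
10105.0 [[268, 155], [341, 169], [318, 286], [234, 266], [233, 248]] [[0.579, -0.216], [0.669, -0.328], [0.469, -0.5], [0.385, -0.395], [0.402, -0.365]]
```

```bash
cat >> h.py <<'E'
from scipy.spatial.transform import Rotation as Ro
def quat(yaw,s=1):
    x=np.array([0,0,-1.]); z=s*np.array([-np.sin(yaw),np.cos(yaw),0]); return Ro.from_matrix(np.c_[x,np.cross(z,x),z]).as_quat()
def w(o,yaw,bx,by,z): return np.array([*(np.array(o)+[bx*np.cos(yaw)-by*np.sin(yaw),bx*np.sin(yaw)+by*np.cos(yaw)]),z])
E
python3 - <<'E'
from h import *
from bench import env,kinematics,monitor,eyes
o=(.535,-.341);yaw=np.radians(-47)
for s in (1,-1):
    print(s,[np.round(kinematics.ik(w(o,yaw,x,y,z),quat(yaw,s)),2).tolist() for x,y,z in ((0,0,.28),(.032,-.05,.08),(-.036,-.09,.077))])
c=[kinematics.ik(w(o,yaw,-.04,0,.22),quat(yaw,s)) for s in (1,-1)]
s=1 if abs(c[0][5])<abs(c[1][5]) else -1
env.reach(w(o,yaw,-.04,0,.22),quat(yaw,s)); env.close_gripper(20); 
f=eyes.grab_frame("wrist"); np.savez("wrist1.npz",**f); cv2.imwrite("pics/w1.png",f["frame"][:,:,::-1])
t=monitor.sense(); print(s,t["clock"],t["position"],t["contact_force"],f["mtx"],f["view"].round(3))
E
```

```text
1 [[-0.75, 0.54, 1.04, -0.0, 1.56, -1.5], [-0.83, 0.74, 1.24, -0.0, 1.17, -1.58], [-0.9, 0.59, 1.5, -0.0, 1.05, -1.65]]
-1 [[-0.75, 0.54, 1.04, -0.0, 1.56, 1.64], [-0.83, 0.74, 1.24, -0.0, 1.17, 1.56], [-0.9, 0.59, 1.5, -0.0, 1.05, 1.49]]
1 3.9333 [ 0.50770421 -0.31176552  0.2199694 ] [-1.37693418  0.99175819  0.25348417] [[297.31863964   0.         253.1518875 ]
 [  0.         297.31863964 188.75462652]
 [  0.           0.           1.        ]] [[ 0.732  0.682  0.001 -0.158]
 [ 0.646 -0.694  0.319 -0.582]
 [ 0.219 -0.233 -0.948  0.186]
 [ 0.     0.     0.     1.   ]]
```

View pics/w1.png

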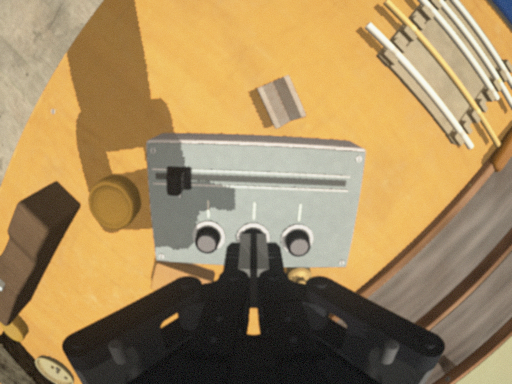

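The wrist view shows the panel with its corner screws. The collars are at about (208,238) and (298,240), with the mid one partly hidden by the fingers. The fin is at (179,180). I'll fit the collar rings and the panel outline next.

```bash
cat >> h.py <<'E'
def fray(f,u,v,z):
    K,V=f["mtx"],f["view"]; R,t=V[:3,:3],V[:3,3]
    p=np.array([u-K[0,2],v-K[1,2]])/K[0,0]; r=np.hypot(*p)+1e-12
    d=R.T@np.array([*(p/r*np.sin(r)),np.cos(r)]); c=-R.T@t
    return c+d*(z-c[2])/d[2]
E
python3 - <<'E'
from h import *
f=dict(np.load("wrist1.npz")); im=f["frame"]; mx=im.max(2).astype(int); mn=im.min(2)
o=(.535,-.341);yaw=np.radians(-47)
def tobox(p): 
    d=p[:2]-o; c,s=np.cos(yaw),np.sin(yaw); return np.round([1e3*(c*d[0]+s*d[1]),1e3*(-s*d[0]+c*d[1])],1)
for nm,(x0,y0,x1,y1) in dict(right=(188,215,228,262),left=(278,215,320,265)).items():
    sub=mx[y0:y1,x0:x1]
    for lab,m,z in (("cap",sub<110,.08),("collar+cap",(sub>205)|(sub<110),.068)):
        m=cv2.morphologyEx(m.astype(np.uint8),cv2.MORPH_OPEN,np.ones((2,2)))
        c=max(cv2.findContours(m,0,1)[0],key=cv2.contourArea)[:,0]+[x0,y0]
        (u,v),r=cv2.minEnclosingCircle(c.astype(np.float32)); P=fray(f,u,v,z)
        print(nm,lab,c.min(0),c.max(0),round(u,1),round(v,1),round(r,1),P.round(4),tobox(P))
# panel outline corners by hand-approx + screw heads
for p in ((147,140),(363,149),(346,266),(153,264),(254,226)): P=fray(f,*p,.065); print(p,P.round(4),tobox(P))
big=cv2.resize(im[125:275,140:375],None,fx=3.4,fy=3.4,interpolation=cv2.INTER_CUBIC); cv2.imwrite("pics/w1c.png",big[:,:,::-1])
E
```

```text
right cap [196 227] [220 246] 208.1 239.7 12.8 [ 0.5203 -0.398   0.08  ] [ 31.6 -49.6]
right collar+cap [196 223] [225 248] 210.2 236.6 16.2 [ 0.5224 -0.3994  0.068 ] [ 34.2 -49. ]
left cap [286 231] [309 252] 297.7 242.2 12.4 [ 0.5938 -0.3339  0.08  ] [34.9 47.8]
left collar+cap [286 231] [309 252] 297.7 242.2 12.4 [ 0.5998 -0.3374  0.068 ] [41.5 49.9]
(147, 140) [ 0.401  -0.3622  0.065 ] [ -75.9 -112.4]
(363, 149) [ 0.5749 -0.2133  0.065 ] [-66.2 116.3]
(346, 266) [ 0.6722 -0.3212  0.065 ] [ 79.1 113.9]
(153, 264) [ 0.4961 -0.4818  0.065 ] [  76.4 -124.5]
(254, 226) [ 0.5502 -0.3569  0.065 ] [22.   0.2]
```

View pics/w1c.png

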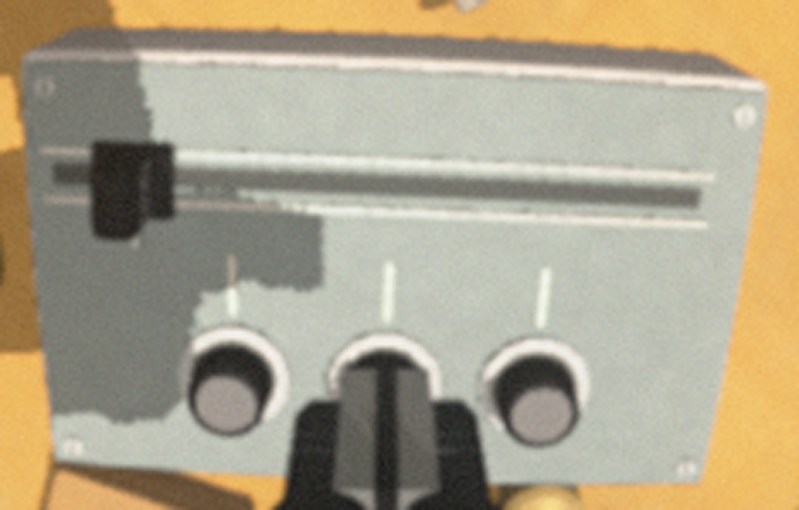

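The crop shows grey cap tops at crop (228,404) and (543,413), with panel corners at (30,58), (762,85), (700,482) and (55,460). I'll fit the box pose from these.

Run:
```python
from h import *
f=dict(np.load("wrist1.npz")); cr=lambda u,v:(140+(u+.5)/3.4-.5,125+(v+.5)/3.4-.5)
L=[((228,404),.085,(32,-50)),((543,413),.085,(32,50)),((30,58),.065,(-75,-120)),((762,85),.065,(-75,120)),((700,482),.065,(75,120)),((55,460),.065,(75,-120))]
Q=[fray(f,*cr(*p),z)[:2] for p,z,_ in L]; P=[np.array(b)/1e3 for *_,b in L]
for sl in (slice(0,6),slice(2,6),slice(0,2)):
    o,t,r=fitbox(P[sl],Q[sl]); print(o.round(4),np.degrees(t).round(2),(r*1e3).round(1).tolist())
o,t,_=fitbox(P,Q)
fin=fray(f,*cr(115,205),.097)[:2]-o  # fin top guess
print("fin",(np.array([[np.cos(t),np.sin(t)],[-np.sin(t),np.cos(t)]])@fin).round(4))
```

```text
[ 0.5371 -0.343 ] -49.27 [[-0.9, 0.2], [-0.3, -0.0], [-6.3, -1.9], [3.0, 5.3], [4.7, 0.5], [-0.2, -4.1]]
[ 0.5368 -0.3429] -49.31 [[-6.6, -1.7], [2.8, 5.3], [4.4, 0.4], [-0.6, -4.0]]
[ 0.5375 -0.3432] -48.95 [[-0.1, -0.1], [0.1, 0.1]]
fin [-0.036 -0.079]
```

```bash
cat >> h.py <<'E'
O=(.5374,-.3431);YAW=np.radians(-49.1);Q=quat(YAW)
def press(name):
    from bench import env,monitor
    by=dict(left=.05,mid=0,right=-.05)[name]
    env.reach(w(O,YAW,.032,by,.115),Q); env.movel(w(O,YAW,.032,by,.090),.06); env.hold(.15)
    b=np.mean([monitor.sense()["contact_force"][2] for _ in range(3)]); z=.090; log=[]; pk=0; st="worn"; t0=monitor.sense()["clock"]
    while z>.0695:
        F=log[-1][1] if log else 0
        z-=.0003 if (F>2.5 or st=="snap") else .0005
        env.movel(w(O,YAW,.032,by,z),.015); s=monitor.sense(); F=s["contact_force"][2]-b
        log.append((round((.085-s["position"][2])*1e3,2),round(F,2),round(s["clock"]-t0,2))); pk=max(pk,F)
        if st=="worn" and pk>5.5 and F<.5*pk: st="snap"
        if st=="snap" and F>5 and pk and len(log)>2 and log[-1][1]>log[-2][1]: break
        if F>11: break
    env.movel(w(O,YAW,.032,by,.100),.08)
    print(name,st,"peak",round(pk,1),log,monitor.sense()["clock"]); return st
E
python3 - <<'E'
from h import *
press("mid")
E
```

```text
mid worn peak 11.5 [(np.float64(-4.57), np.float64(1.34), 0.25), (np.float64(-3.98), np.float64(0.63), 0.5), (np.float64(-3.45), np.float64(1.45), 0.75), (np.float64(-2.94), np.float64(0.7), 1.0), (np.float64(-2.42), np.float64(0.17), 1.25), (np.float64(-1.96), np.float64(0.34), 1.5), (np.float64(-1.44), np.float64(-0.02), 1.75), (np.float64(-0.96), np.float64(0.1), 2.0), (np.float64(-0.45), np.float64(1.03), 2.25), (np.float64(-0.13), np.float64(1.49), 2.5), (np.float64(0.42), np.float64(1.64), 2.75), (np.float64(0.97), np.float64(1.69), 3.0), (np.float64(1.47), np.float64(1.74), 3.25), (np.float64(2.04), np.float64(2.05), 3.5), (np.float64(2.5), np.float64(2.09), 3.75), (np.float64(3.02), np.float64(1.46), 4.0), (np.float64(3.51), np.float64(1.67), 4.25), (np.float64(4.0), np.float64(1.88), 4.5), (np.float64(4.49), np.float64(2.31), 4.75), (np.float64(5.03), np.float64(2.06), 5.0), (np.float64(5.5), np.float64(1.8), 5.25), (np.float64(5.99), np.float64(2.81), 5.5), (np.float64(6.25), np.float64(3.9), 5.75), (np.float64(6.52), np.float64(3.9), 6.0), (np.float64(6.79), np.float64(4.49), 6.25), (np.float64(7.13), np.float64(5.05), 6.5), (np.float64(7.38), np.float64(4.85), 6.75), (np.float64(7.61), np.float64(6.9), 7.0), (np.float64(7.83), np.float64(5.33), 7.25), (np.float64(8.07), np.float64(6.65), 7.5), (np.float64(8.37), np.float64(7.04), 7.75), (np.float64(8.54), np.float64(7.74), 8.0), (np.float64(8.66), np.float64(8.85), 8.25), (np.float64(8.86), np.float64(8.99), 8.5), (np.float64(9.03), np.float64(10.18), 8.75), (np.float64(9.2), np.float64(11.54), 9.0)] 14.7
```

```bash
sed -i 's/z=.090; log/z=.0868; log/; s/else .0005/else .0007/; s/by,.090),.06)/by,.0868),.06)/; s/round((.085-s\["position"\]\[2\])\*1e3,2),round(F,2)/round(float(.085-s["position"][2])*1e3,2),round(float(F),2)/' h.py
python3 - <<'E'
from h import *
press("left")
from bench import eyes,env
f=eyes.grab_frame("wrist"); np.savez("wrist2.npz",**f); cv2.imwrite("pics/w2.png",cv2.resize(f["frame"],None,fx=1.5,fy=1.5)[:,:,::-1])
f=eyes.grab_frame("scene"); cv2.imwrite("pics/s2.png",cv2.resize(f["frame"][150:290,200:400],None,fx=4,fy=4)[:,:,::-1])
E
```

```text
left snap peak 7.6 [(-1.15, 0.75, 0.25), (-0.33, -1.25, 0.5), (0.16, 0.78, 0.75), (0.93, 0.52, 1.0), (1.69, 0.94, 1.25), (2.38, 1.69, 1.5), (3.1, 1.55, 1.75), (3.86, 1.57, 2.0), (4.51, 1.4, 2.25), (5.14, 2.2, 2.5), (5.87, 3.54, 2.75), (6.06, 4.09, 3.0), (6.23, 4.79, 3.25), (6.39, 5.9, 3.5), (6.51, 7.29, 3.75), (6.66, 7.61, 4.0), (7.66, 3.51, 4.25), (8.03, 4.4, 4.5), (8.18, 4.79, 4.75), (8.35, 6.46, 5.0)] 21.2333
```

View pics/s2.png

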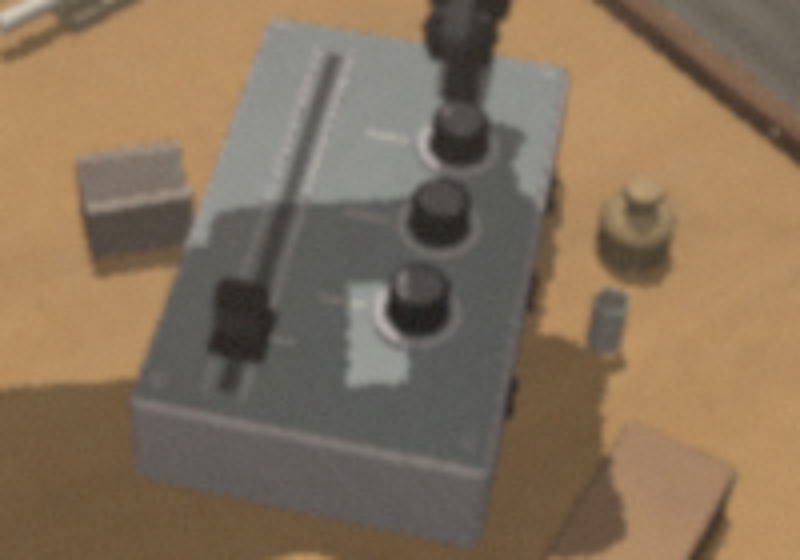

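The scene crop (200% offset, scale 4) has the cap tops near (460,118), (440,198) and (417,283). No cap is clearly sunk. I'll check from closer with the arm moved clear.

Run:
```python
from h import *
from bench import env,eyes,monitor
env.reach(w(O,YAW,-.075,0,.19),Q)
f=eyes.grab_frame("wrist"); np.savez("wrist3.npz",**f); cv2.imwrite("pics/w3.png",cv2.resize(f["frame"][100:290,130:390],None,fx=3,fy=3,interpolation=2)[:,:,::-1])
print(monitor.sense()["clock"])
V=f["view"];K=f["mtx"]
for by in (.05,0,-.05):
  for z in (.068,.085,.075):
    p=V@np.r_[w(O,YAW,.032,by,z),1]; p=p[:3]; a=np.arctan2(np.hypot(p[0],p[1]),p[2]); d=p[:2]/np.hypot(p[0],p[1]); u=K[0,0]*a*d+K[:2,2]; print(by,z,((u-[130,100])*3).round(0))
```

```text
22.025
0.05 0.068 [510. 527.]
0.05 0.085 [516. 555.]
0.05 0.075 [512. 538.]
0 0.068 [371. 529.]
0 0.085 [371. 558.]
0 0.075 [371. 541.]
-0.05 0.068 [233. 527.]
-0.05 0.085 [226. 555.]
-0.05 0.075 [230. 539.]
```

View pics/w3.png

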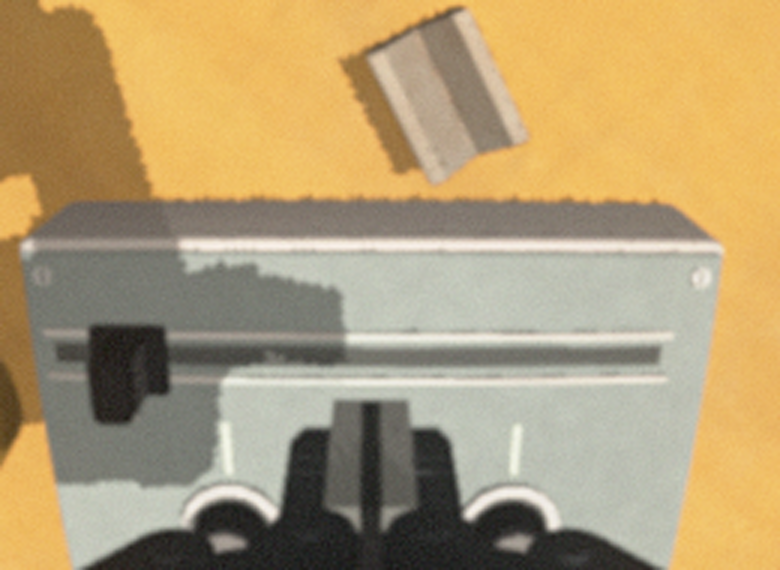

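```bash
sed -i 's/F>5 and pk/F>6.5 and pk/; s/round(s\["clock"\]-t0,2)/round(float(s["finger_gap"]),3)/' h.py
python3 - <<'E'
from h import *
from bench import env,monitor
print(monitor.sense()["finger_gap"]); env.close_gripper(120); print(monitor.sense()["finger_gap"],monitor.sense()["clock"])
press("right")
E
```

```text
0.0011589821842103876
-0.0019055475308430827 22.2417
right worn peak 11.1 [(-1.13, -0.01, -0.002), (-0.36, -0.24, -0.001), (0.18, 0.97, 0.003), (0.95, 0.84, 0.002), (1.7, 0.69, -0.001), (2.42, 0.71, 0.0), (3.13, 1.16, -0.001), (3.8, 0.32, 0.001), (4.53, 0.97, -0.003), (5.24, 1.41, 0.003), (5.93, 2.08, -0.004), (6.66, 1.41, 0.0), (7.25, 1.76, 0.002), (7.91, 3.93, 0.001), (8.16, 3.8, 0.004), (8.43, 4.64, -0.0), (8.63, 5.31, -0.002), (8.87, 5.58, -0.002), (9.05, 7.24, -0.002), (9.27, 7.29, -0.002), (9.45, 8.24, 0.001), (9.63, 8.94, -0.001), (9.95, 9.96, 0.003), (10.1, 10.38, 0.003), (10.29, 11.1, -0.003)] 30.35
```

```bash
sed -i 's/F>6.5 and pk/F>11 and pk/; s/if F>11: break/if F>11.5: break/' h.py
python3 - <<'E'
from h import *
from bench import env,eyes,monitor
print(press("left"))
f=eyes.grab_frame("scene"); cv2.imwrite("pics/s4.png",cv2.resize(f["frame"][150:290,200:400],None,fx=4,fy=4)[:,:,::-1])
E
```

```text
left snap peak 8.3 [(-1.14, 0.11, 0.0), (-0.35, -0.11, 0.004), (0.16, 1.96, -0.0), (0.95, 1.91, -0.001), (1.71, 1.51, 0.001), (2.43, 2.53, 0.004), (2.69, 1.91, -0.001), (3.43, 2.33, 0.001), (4.11, 2.57, 0.002), (4.4, 2.22, -0.001), (5.05, 2.97, 0.002), (5.33, 4.1, -0.001), (5.53, 5.42, 0.004), (5.9, 5.28, 0.002), (6.08, 6.58, -0.0), (6.23, 7.08, -0.001), (6.36, 8.27, 0.0), (7.27, 3.94, -0.0), (7.57, 5.12, 0.002), (7.74, 5.83, 0.001), (7.9, 5.09, 0.001), (8.08, 6.75, 0.001), (9.0, 2.94, -0.001), (9.27, 1.9, 0.003), (9.38, 2.88, -0.001), (9.52, 3.65, 0.003), (10.33, 1.25, -0.002), (10.5, 1.03, -0.001), (10.58, 1.26, 0.001), (10.89, 0.72, -0.0), (11.18, 0.64, -0.002), (11.41, 0.53, 0.001), (11.75, 0.02, 0.002), (11.97, 0.39, 0.0), (12.28, 1.69, 0.006), (12.49, 2.07, -0.001), (12.78, 2.14, 0.001), (13.15, 3.52, 0.0), (13.47, 2.88, -0.001), (13.77, 3.85, -0.003), (14.03, 3.68, -0.003), (14.32, 3.32, 0.002), (14.57, 5.65, -0.004), (14.85, 6.29, 0.0), (15.05, 6.15, -0.002), (15.23, 7.12, -0.002)] 43.6333
snap
```

View pics/s4.png

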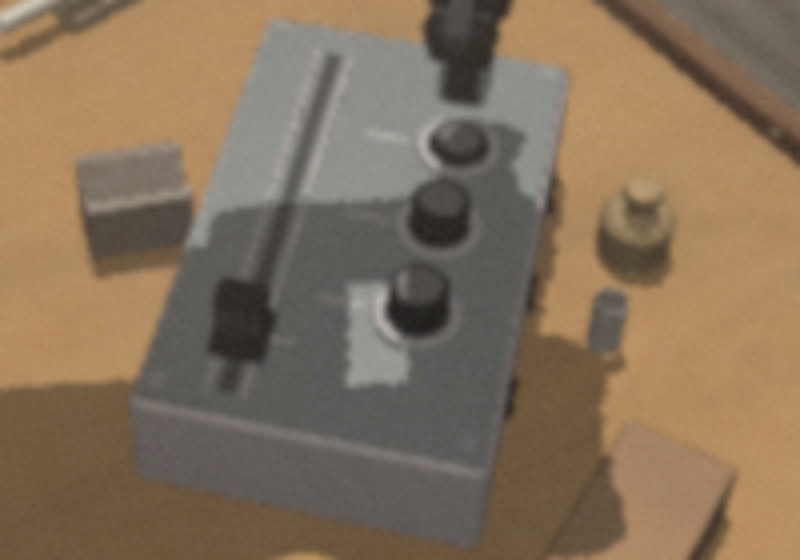

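The left cap is now clearly sunk to its collar at crop (459,138), and the other two are still out. Next I'll pinch the fin and slide it.

Run:
```python
from h import *
from bench import env,eyes,monitor
env.movel(w(O,YAW,.032,.05,.14),.2)
env.reach(w(O,YAW,-.036,-.082,.14),Q); env.release()
env.movel(w(O,YAW,-.036,-.082,.078),.1); env.close_gripper(40)
s=monitor.sense(); print(s["clock"],s["finger_gap"],s["contact_force"])
env.movel(w(O,YAW,-.036,.05,.078),.06); env.hold(.2)
s=monitor.sense(); print(s["clock"],s["finger_gap"],s["contact_force"],s["position"],w(O,YAW,-.036,.05,.078))
env.release(); env.movel(w(O,YAW,-.036,.05,.15),.12)
env.reach(w(O,YAW,-.11,.0,.2),Q)
f=eyes.grab_frame("wrist"); np.savez("wrist5.npz",**f); cv2.imwrite("pics/w5.png",cv2.resize(f["frame"][100:290,130:390],None,fx=3,fy=3,interpolation=2)[:,:,::-1])
f=eyes.grab_frame("scene"); cv2.imwrite("pics/s5.png",cv2.resize(f["frame"][150:290,200:400],None,fx=4,fy=4)[:,:,::-1])
print(monitor.sense()["clock"])
```

```text
46.875 0.1566403195208478 [0.97728927 2.7005014  4.3471949 ]
49.425 0.15302824306232177 [-4.44800647 -2.8903836   4.67257303] [ 0.55099599 -0.28446678  0.07834092] [ 0.551622   -0.28315223  0.078     ]
51.4667
```

View pics/w5.png

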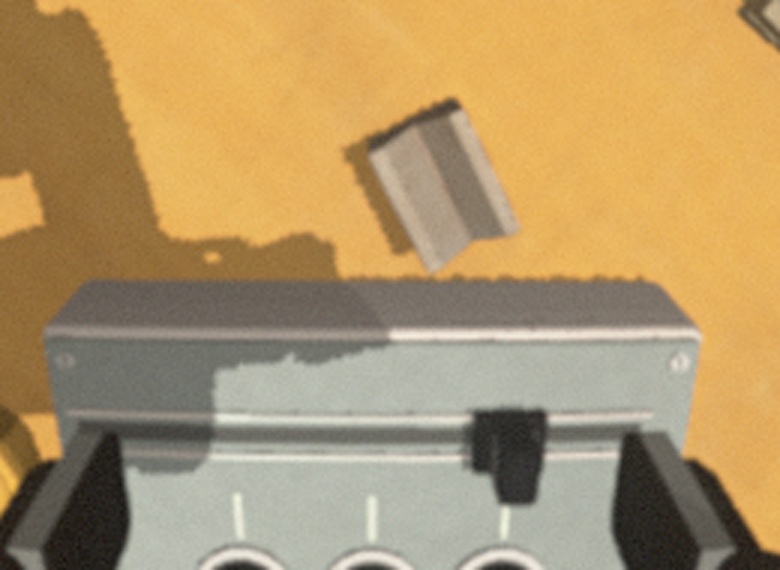

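View pics/s5.png

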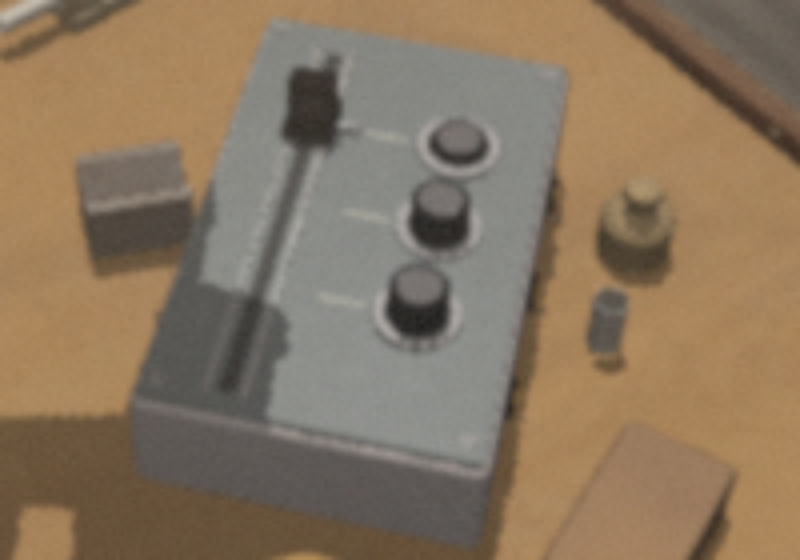

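The fin's pointer lines up with the left button's tick. In the wrist crop the foot's centre is at about 508 and the tick at about 504, which is roughly 1.5 mm. The left cap is still in, and the gripper is clear.

```bash
python3 -c "
from bench import job
job.hand_in()"
```

```text
the job is handed in; nothing more can be done
```

The left button is the one that snaps. It is in and staying in by itself, the selector stands beside it, and I handed the job in at about 51.5 s of the 72 s.

- **Finding the button:** The mid and right buttons stiffened to about 11.5 N and 11.1 N with no snap and came back out. The left button peaked at about 8.3 N, dropped to almost nothing and latched. No press read more than 11.5 N on the wrist force sensor, against the 16 N limit.
- **Redone step:** My first press on the left button (peak 7.6 N) stopped too early and it came back out. I pressed it again, deeper and with a firmer grip, and it latched.
- **Selector:** I pinched the fin, slid it to beside the left button, let go and backed clear.
- **Last checks:** The final pictures show the left cap sunk with the other two out, and the selector's pointer at the left tick. By pixel estimate it is about 1.5 mm off, within the 7 mm allowed. The open gripper touches nothing.
- **Disagreement:** The stops on the worn buttons felt softer than stated, about 3 N/mm instead of 8. I put this down to give in the arm and gripper but did not check it.

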